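# Close up the entry organiser

### The job

Close up the oak organiser on the entry shelf: ease its raised lid down until it lies flat on the box, and gently push its drawer fully home with the car fob still lying inside. Only push, with the fingertips or the outside of the fingers: pinch or lift nothing, let neither lid nor drawer slam, do not lean hard on the organiser, and leave the things standing around the organiser where they are.

Things in the scene. Friction and masses are not known exactly. Their poses are not given: they have to be found in the camera images.
- organiser: Oak organiser box fixed on the shelf, 150 mm deep, 200 mm wide, 95 mm high when shut, turned up to 0.4 rad. Origin: centre of its underside, on the shelf; x runs from its front to its back, y to its left seen from the robot, z up. The carcass front is at x = -75 mm. A lidded compartment is above, one full-width drawer below.
- drawer (a joint): How far the drawer stands out of the front, m: 0 fully home, up to 0.09. It slides along the organiser's x, out towards -x. It takes about 2 to 3 N to push and stays where it is left; there is no catch.
- drawer_front (a point): Centre of the outer face of the drawer's front panel, 37 mm above the shelf (axes as the organiser's). The panel is 12 mm thick, 196 mm wide and reaches from 8 to 66 mm above the shelf; it is flat with no handle (its free top edge is the finger pull). Home, its outer face stands 12 mm before the carcass front, at x = -87 mm of the organiser.
- lid (a joint): Lid angle, rad: 0 lies flat on the box, up to 1.4 raised. The hinge is stiff: the lid stays at any angle and must be pushed all the way down, with about 1 to 3 N near its free edge.
- lid_edge (a point): Middle of the lid's free edge, on its upper (outer) face. The lid is a flat oak plate, 150 mm from hinge to free edge, 200 mm wide, 7 mm thick. Axes turn with the lid: x from free edge to hinge, z out of the upper face. Shut, it lies at x = -75 mm, z = 95.5 mm of the organiser.
- lid_hinge (a point): Middle of the lid's hinge line, along the organiser's y, at the top of its back: x = 75 mm, z = 88.5 mm in the organiser's frame, level with the lid's underside. The raised lid stands up from here, its upper face looking up and away from the robot.
- fob_center (a point): Centre of the black plastic car fob, 74 x 38 x 13 mm, lying loose in the drawer near its front, its underside 17 mm above the shelf.
- coin_cup_center (a point): Half-way up the stainless steel coin cup, 72 mm in diameter and 72 mm high, standing loose beside the organiser. Leave alone.
- twist_box_center (a point): Half-way up the translucent blue plastic box with a round twist cap, 70 x 70 mm and 74 mm high, loose beside the organiser. Leave alone.
- cradle_center (a point): Half-way up the cream ceramic charging cradle, foot 86 x 76 mm, leaning back rest 95 mm high, loose beside the organiser. Leave alone.
- glass_tray_center (a point): Half-way up the small glass tray, 100 x 75 mm and 16 mm high, loose beside the organiser's rear. Leave alone.

How it is judged (in metres and radians):
At the end, for the whole second after the job is handed in: The drawer is within 3 mm of fully home and the lid within 0.025 rad of flat, both at rest; the fob lies in the drawer; the cup, blue box, cradle and tray are within 20 mm of where they stood (value of joint drawer below 0.003 m and value of joint lid below 0.025 rad and velocity of joint drawer between -0.01 and 0.01 m/s and velocity of joint lid between -0.05 and 0.05 rad/s and x of fob_center in the frame of drawer_front between 0.012 and 0.15 m and z of fob_center in the frame of drawer_front below 0.015 m and distance of each of coin_cup_center, twist_box_center, cradle_center, glass_tray_center from where it was at the start of the episode below 0.02 m); the robot touches nothing.
It fails at once if the fingers press on the organiser, its lid or its drawer with over 40 N (contact force between the fingers and organiser above 40 N).
It fails at once if the lid or the drawer slams (closes faster than 3 rad/s or 0.4 m/s) (velocity of joint lid below -3 rad/s or velocity of joint drawer below -0.4 m/s).
It fails at once if the lid plate or the drawer's front panel is taken between the fingers ((x of the grasp point in the frame of lid_edge between 0 and 0.15 m and y of the grasp point in the frame of lid_edge between -0.1 and 0.1 m and z of the grasp point in the frame of lid_edge between -0.007 and 0 m) or (x of the grasp point in the frame of drawer_front between 0 and 0.012 m and y of the grasp point in the frame of drawer_front between -0.098 and 0.098 m and z of the grasp point in the frame of drawer_front between -0.029 and 0.029 m)).
It fails at once if the fob is lifted (its centre more than 52 mm above the shelf) (height (world z) of fob_center above 0.052 m).
It fails at once if the cup, blue box, cradle or tray is pushed or lifted more than 20 mm, or tipped (distance of any of coin_cup_center, twist_box_center, cradle_center, glass_tray_center from where it was at the start of the episode above 0.02 m or angle between any of coin_cup_center, twist_box_center, cradle_center, glass_tray_center's own z axis and vertical above 0.3 rad).
It also fails if it takes over 45 s, if anything falls off the work surface, if the arm or the gripper's body presses on something with over 40 N, if the wrist force passes 120 N, or if a joint passes its speed limit or range.

### The arm

A 6-joint arm with a two-finger parallel gripper is mounted at the origin on the work surface. World frame = base frame: x ahead of the robot, y to its left, z up, the work surface at z = 0. Lengths are in m, angles in degrees, forces in N, time in s.
With the tool pointing down it reaches from about 0.35 to 0.725 m from the base axis. Payload 4.3 kg.
Tool frame: the origin (TCP) lies midway between the tips of the shut fingers; the grasp point (between the pads) lies 19 mm behind it; y points along the fingers, x is the direction in which the jaws open and shut, and the axes are right-handed (so a half turn about y gives the same grasp; the last joint's range is limited). The gripper opens to 85 mm and grips with 20 to 120 N. Pads are 22 mm wide; open, the fingers measure 114 mm over their backs; the gripper's body (76 mm by 85 mm) begins 54 mm behind the grasp point. The pads swing forward as they close: fully open they stand 13 mm farther back than shut.
Start: joints at [61.69, 21.618, 4.641, 73.018, 0, 83.68], TCP at [0.215, 0.533, 0.194] pointing down, gripper open.
Joint ranges: [-156.06, 156.06], [-48.1, 94.91], [-58.44, 69.94], [-101.28, 121.22], [-78.64, 73.56], [-180, 180]. Speed limits (degrees/s): [147.25, 147.25, 180, 180, 180, 180].

### API

Orientations are given as a 3x3 rotation matrix whose columns are the frame's x, y, z axes.
In Python, from station import arm gives the robot as it stands.
- The arm moves only by the tool jog_arm, never from a script. Its argument "targets" is one flat list of numbers, 7 for each row, row after row: the shift along the tool's x, y, z in m, then the turn, a rotation vector about the tool's x, y, z in rad, then the opening in per cent of the stroke, from 0 (shut) to 100 (fully open). A call has 1 to 10 rows; each row is the pose to reach, as a shift and turn from the pose measured when the call began, along the tool's axes at that moment; what a row does not reach only later rows make up. A row lasts 1/10 s, in which the tool goes at most 50 mm and 8.59 degrees, less where a joint would pass 70% of its speed; a pose out of reach is approached as far as the arm can. A call with a gripper value outside its range is refused whole. The fingers move at their own pace and stop on an object; the grip force is fixed at half the most. Time passes only in rows, so rows that repeat a pose let the fingers close. It gives the time, the measured TCP pose, the force and the opening at its end, in the units of the state.
- arm.observe(): the state, without advancing time (a new reading comes with each control period).
- arm.read_camera(name): name is "scene" or "top" or "wrist"; returns a dict with "color" (384x512x3 uint8, blue, green, red), "intrinsics" (3x3 intrinsics, pixels), "D" ([k1, k2, p1, p2, k3] as OpenCV has them; the pictures are not rectified), "R" (3x3) and "t" (3): a world point X has camera coordinates R X + t. Camera axes: x right, y down, z forward; pixel columns grow to the right and rows downward; lengths in m; the calibration is good to about 2 mm. A picture is of the moment at which its call begins. There is no depth.
- arm.job_done(): hands the job in, once; it reports no verdict.
Trained networks look in a picture, given as the dict that the camera call returned (one of the last four; its "shot" number tells which), for a name from the list of things; names that differ only in an ending like _2 or _b are one class to them, and where a whole thing is asked for, a point or a joint stands for the part that bears it (a point fixed in the world has none). Each returns a list of dicts, best first, with "p" (0 to 1); they miss things now and then, are a little off and sometimes report something else, mostly with a low value. They report only what shows in the picture. A call takes as long as a camera call.
- arm.boxes_of(label, picture): "position" ([column, row] in pixels, amid what is visible of it).
- arm.trace(label, picture): "region" (384x512 bool, what is visible of it) and "position" ([column, row] in pixels, amid what is visible of it).
- arm.spot_point(label, picture): "position" ([column, row] in pixels: a listed point, or the origin of a listed thing).
The state is a dict: "time": time; "joint_positions": joint angles; "dq": joint speeds; "effort": joint torques, N m; "ee_pos": TCP position; "orientation": TCP orientation; "wrist_force": force on the tool from outside, world axes, zero at the start; "wrist_torque": the same for the moment, N m; "width": finger opening in m.
Only numpy, scipy, OpenCV 4.12 (cv2) and the standard library are available. Lean on these libraries where they do the work, as an engineer would, in place of code of your own. Each camera call takes 0.05 s, during which the arm holds its last target.

## Working session

There is one attempt and no reset: what is moved stays moved. The work goes in short steps, Python scripts to look and compute and a tool call to move; the robot and the scene stay as the last step left them, time stands still between calls to the robot, and variables do not carry over. Pictures are saved under pics/ and viewed, and the job is handed in when it is done.

Besides the shell and the picture viewer there is one more tool, called as name(argument=value, ...) on one line, values as JSON. jog_arm: Moves the arm, as the interface text tells. Its arguments: {"type":"object","properties":{"targets":{"type":"array","items":{"type":"number"}}},"required":["targets"]}

```bash
ls; mkdir -p pics; cat > h.py <<'E'
import numpy as np, cv2
from station import arm
def save(pic,name,pts=()):
    im=pic["color"].copy()
    for p in pts: cv2.circle(im,(int(p[0]),int(p[1])),3,(0,0,255),1)
    cv2.imwrite("pics/"+name,im)
def proj(pic,X):
    rv=cv2.Rodrigues(np.array(pic["R"],float))[0]
    return cv2.projectPoints(np.atleast_2d(np.array(X,float)),rv,np.array(pic["t"],float),np.array(pic["intrinsics"],float),np.array(pic["D"],float))[0][:,0]
E
python3 - <<'E'
from h import *
s=arm.observe(); print(s)
for n in("scene","top","wrist"):
    p=arm.read_camera(n); save(p,n+"0.png")
    R=np.array(p["R"]);print(n,-R.T@np.array(p["t"]),R[2])
    for l in ("drawer_front","lid_edge","lid_hinge","fob_center","coin_cup_center","twist_box_center","cradle_center","glass_tray_center","organiser"):
        r=arm.spot_point(l,p); print(l,[(np.round(q["position"],1).tolist(),round(q["p"],2)) for q in r[:2]])
E
```

```text
pics
{'time': 0.0, 'joint_positions': array([6.16905998e+01, 2.16611397e+01, 4.56291529e+00, 7.30185759e+01,
       3.50046997e-05, 8.36786211e+01]), 'dq': array([-0.0164563 ,  0.04606427, -0.07853694,  0.02026575,  0.09327253,
       -0.10672073]), 'effort': array([ 1.37960036e-03, -4.63604343e+01,  2.69875985e+01,  2.06540624e-02,
       -1.83299821e-04, -7.46273571e-06]), 'ee_pos': array([0.21494713, 0.53252252, 0.19286839]), 'orientation': array([[ 3.74411762e-01, -9.67284190e-04, -9.27262043e-01],
       [ 9.27260334e-01, -1.79444755e-03,  3.74412944e-01],
       [-2.02608682e-03, -9.99997922e-01,  2.25061993e-04]]), 'wrist_force': array([0.72331035, 0.62929597, 0.42136662]), 'wrist_torque': array([-0.07186521,  0.02278798,  0.04770436]), 'width': 0.08531184295163335}
scene [ 1.0876199  -0.0204769   0.91087166] [-0.50869522  0.09652689 -0.8555184 ]
drawer_front [([300.4, 159.4], 0.63)]
lid_edge [([301.4, 160.4], 0.64)]
lid_hinge [([295.3, 220.3], 0.91)]
fob_center []
coin_cup_center [([369.7, 220.8], 0.84)]
twist_box_center [([355.1, 171.0], 0.74)]
cradle_center [([235.4, 153.6], 0.64)]
glass_tray_center [([220.6, 226.7], 0.65)]
organiser [([294.8, 210.7], 0.64)]
top [0.468055   0.07700808 1.07264023] [ 0.11508826  0.00399392 -0.99334724]
drawer_front [([206.2, 232.1], 0.75)]
lid_edge [([208.3, 185.4], 0.94)]
lid_hinge [([227.9, 145.6], 0.77)]
fob_center [([221.3, 205.7], 0.56)]
coin_cup_center [([152.3, 143.6], 0.95)]
twist_box_center [([147.2, 205.5], 0.7)]
cradle_center [([270.8, 243.8], 0.63)]
glass_tray_center [([295.2, 173.4], 0.72)]
organiser [([222.1, 177.5], 0.57), ([209.7, 181.4], 0.56)]
wrist [0.13696781 0.56520145 0.37430787] [ 0.3040926  -0.12252048 -0.94473087]
drawer_front []
lid_edge []
lid_hinge []
fob_center []
coin_cup_center []
twist_box_center []
cradle_center []
glass_tray_center []
organiser []
```

```bash
python3 - <<'E'
import cv2
for n,(a,b,c,d) in {"scene":(100,290,180,430),"top":(90,300,100,350)}.items():
    im=cv2.imread(f"pics/{n}0.png")[a:b,c:d]; cv2.imwrite(f"pics/{n}0z.png",cv2.resize(im,None,fx=3,fy=3-0.2,interpolation=cv2.INTER_CUBIC))
E
```

```text
(no output)
```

View pics/scene0.png

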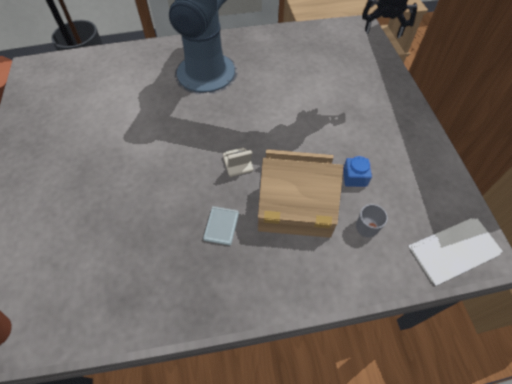

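View pics/top0.png

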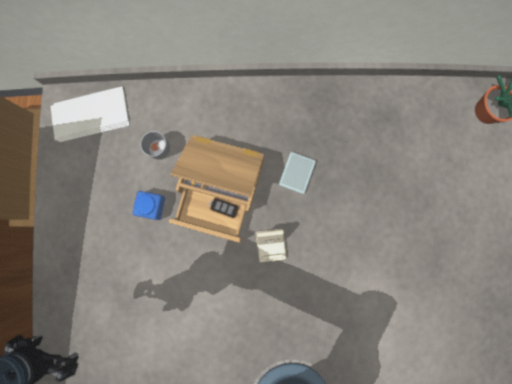

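```bash
echo
```

```text
(no output)
```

View pics/top0z.png

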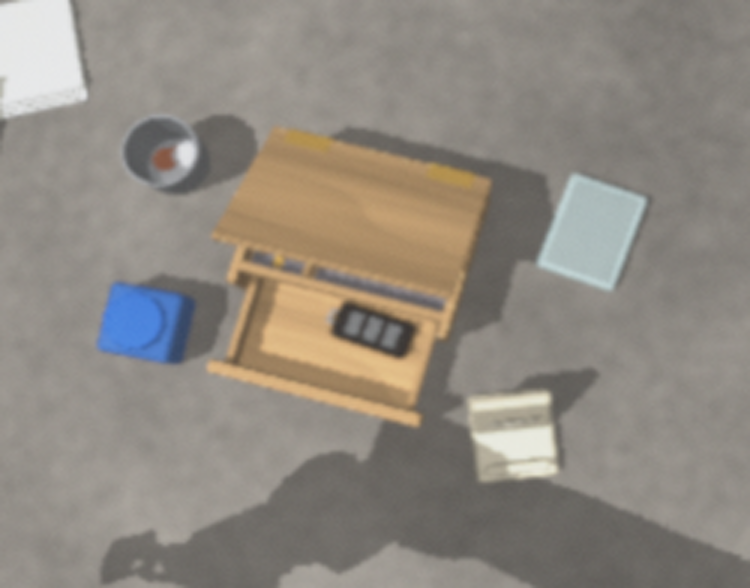

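View pics/scene0z.png

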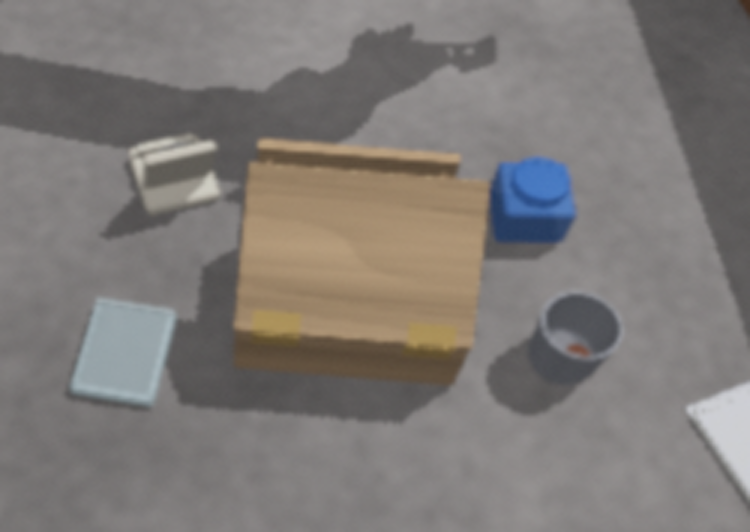

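```bash
cat > fit.py <<'E'
from h import *
from scipy.optimize import least_squares
def model(p):
    x,y,th,lid,d=p
    c,s=np.cos(th),np.sin(th)
    W=lambda q:np.array([x+c*q[0]-s*q[1],y+s*q[0]+c*q[1],q[2]])
    cl,sl=np.cos(lid),np.sin(lid)
    # lid coords: distance r from hinge toward free edge, height h from underside
    L=lambda r,h,yy:W([0.075-r*cl+h*sl,yy,0.0885+r*sl+h*cl])
    return W,L
def fit(obs,pics,p0):
    """obs: (cam,(u,v),kind,args)"""
    def res(p):
        W,L=model(p); o=[]
        for cam,uv,k,a in obs:
            X=L(*a) if k=='L' else W([a[0]-p[4],a[1],a[2]]) if k=='D' else W(a)
            o.append(proj(pics[cam],X)[0]-uv)
        return np.ravel(o)
    r=least_squares(res,p0,loss='soft_l1'); return r.x,res(r.x).reshape(-1,2)
E
python3 - <<'E'
from fit import *
pics={n:arm.read_camera(n) for n in("scene","top")}
T=lambda u,v:np.array([100+u/3-.33,90+v/2.8-.33]); S=lambda u,v:np.array([180+u/3-.33,100+v/2.8-.33])
obs=[('top',T(277,130),'L',(0,.007,.1)),('top',T(490,180),'L',(0,.007,-.1)),
('top',T(214,234),'L',(.15,.007,.1)),('top',T(458,291),'L',(.15,.007,-.1)),
('top',T(210,363),'D',(-.087,.098,.066)),('top',T(420,415),'D',(-.087,-.098,.066)),
('top',T(445,333),'W',(-.075,-.1,.0885)),('top',T(230,280),'W',(-.075,.1,.0885)),
('scene',S(248,163),'L',(.15,.007,-.1)),('scene',S(490,182),'L',(.15,.007,.1)),
('scene',S(235,330),'L',(0,.007,-.1)),('scene',S(472,347),'L',(0,.007,.1)),
('scene',S(235,367),'W',(.075,-.1,0.0)),('scene',S(450,383),'W',(.075,.1,0.0)),
('scene',S(258,140),'D',(-.087,-.098,.066)),('scene',S(460,157),'D',(-.087,.098,.066))]
p,r=fit(obs,pics,[.55,.15,-.25,.8,.06]); print(p); 
for o,q in zip(obs,r): print(o[0],o[2:],q.round(1))
# loose things: intersect at mid height
def at(pic,uv,z):
    n=cv2.undistortPoints(np.array([[uv]],float),np.array(pic["intrinsics"]),np.array(pic["D"]))[0,0]
    R=np.array(pic["R"]);c=-R.T@pic["t"]; d=R.T@np.r_[n,1]; return c+d*(z-c[2])/d[2]
for n,z in(("coin_cup_center",.036),("twist_box_center",.037),("cradle_center",.0475),("glass_tray_center",.008)):
    for c in pics:
        q=arm.spot_point(n,pics[c])
        if q: print(n,c,at(pics[c],q[0]["position"],z).round(3))
np.save('p.npy',p)
W,L=model(p); print("lid edge",L(.15,.007,0),"drawer",W([-.087-p[4],0,.037]),"hinge",W([.075,0,.0885]))
E
```

```text
[ 0.62579011  0.18259873 -0.27741639  0.62272463  0.06677018]
top ('L', (0, 0.007, 0.1)) [-1.3 -2.3]
top ('L', (0, 0.007, -0.1)) [ 0.6 -1.4]
top ('L', (0.15, 0.007, 0.1)) [-1.1 -0.8]
top ('L', (0.15, 0.007, -0.1)) [-1.7  0.4]
top ('D', (-0.087, 0.098, 0.066)) [-0.5 -0.1]
top ('D', (-0.087, -0.098, 0.066)) [0.4 0.8]
top ('W', (-0.075, -0.1, 0.0885)) [0.3 0.9]
top ('W', (-0.075, 0.1, 0.0885)) [-1.5  0. ]
scene ('L', (0.15, 0.007, -0.1)) [-0.5 -0.6]
scene ('L', (0.15, 0.007, 0.1)) [-0.4 -1.2]
scene ('L', (0, 0.007, -0.1)) [-0.7 -0.6]
scene ('L', (0, 0.007, 0.1)) [-0.1 -0.2]
scene ('W', (0.075, -0.1, 0.0)) [-0.8  0.7]
scene ('W', (0.075, 0.1, 0.0)) [0.5 1. ]
scene ('D', (-0.087, -0.098, 0.066)) [-0.7  1. ]
scene ('D', (-0.087, 0.098, 0.066)) [-0.7 -0. ]
coin_cup_center scene [0.714 0.361 0.036]
coin_cup_center top [0.717 0.384 0.036]
twist_box_center scene [0.547 0.386 0.037]
twist_box_center top [0.548 0.385 0.037]
cradle_center scene [0.436 0.051 0.047]
cradle_center top [0.426 0.053 0.048]
glass_tray_center scene [ 0.648 -0.025  0.008]
glass_tray_center top [ 0.624 -0.028  0.008]
lid edge [0.58466393 0.19430979 0.18167362] drawer [0.47789914 0.22471203 0.037     ] hinge [0.69792257 0.16205835 0.0885    ]
```

```bash
cat >> fit.py <<'E'
from scipy.spatial.transform import Rotation as Ro
def togo(target,Rt=None):
    s=arm.observe();R=np.array(s["orientation"]);
    d=R.T@(np.array(target)-s["ee_pos"])
    rv=Ro.from_matrix(R.T@Rt).as_rotvec() if Rt is not None else np.zeros(3)
    return d.round(4),rv.round(4)
def Rdown(p):
    th=p[2]; z=-np.array([np.cos(th),np.sin(th),0]); y=np.array([0,0,-1.]); return np.column_stack([np.cross(y,z),y,z])
def where(p):
    s=arm.observe();e=np.array(s["ee_pos"]);c,sn=np.cos(p[2]),np.sin(p[2]);d=e[:2]-p[:2]
    print("t",round(s["time"],2),"org frame",np.round([c*d[0]+sn*d[1],-sn*d[0]+c*d[1],e[2]],4),"F",np.round(s["wrist_force"],2),"w",round(s["width"],4))
E
python3 - <<'E'
from fit import *
p=np.load('p.npy');W,L=model(p)
print(W([-.015,0,.24]),togo(W([-.015,0,.24]),Rdown(p)));where(p)
E
```

```text
[0.61136361 0.18670681 0.24      ] (array([-0.173 , -0.0462, -0.497 ]), array([ 0.000e+00, -1.063e-01,  1.000e-04]))
t 2.0 org frame [-0.4908  0.2248  0.1938] F [1.33 0.57 0.34] w 0.0854
```

jog_arm(targets=[0,-0.046,0,0,0,0,0,-0.017,-0.046,-0.05,0,-0.02,0,0,-0.034,-0.046,-0.1,0,-0.04,0,0,-0.052,-0.046,-0.15,0,-0.06,0,0,-0.07,-0.046,-0.2,0,-0.08,0,0,-0.087,-0.046,-0.25,0,-0.106,0,0,-0.104,-0.046,-0.3,0,-0.106,0,0,-0.122,-0.046,-0.35,0,-0.106,0,0,-0.14,-0.046,-0.4,0,-0.106,0,0,-0.157,-0.046,-0.45,0,-0.106,0,0])

```text
time: 3.0
ee_pos: [0.5551, 0.235, 0.24]
orientation: [[0.274, 0.0, -0.962], [0.962, 0.0, 0.274], [0.001, -1.0, -0.0]]
wrist_force: [0.5, 0.9, -0.3]
width: 0.0003
```

```bash
python3 - <<'E'
from fit import *
p=np.load('p.npy');W,L=model(p)
print(togo(W([-.015,0,.24]),Rdown(p)));where(p)
E
```

```text
(array([-0.031 ,  0.    , -0.0674]), array([ 0.0004, -0.0006,  0.0005]))
t 3.0 org frame [-0.0824  0.031   0.24  ] F [ 0.49  0.86 -0.32] w 0.0003
```

jog_arm(targets=[-0.015,0,-0.034,0,0,0,0,-0.031,0,-0.067,0,0,0,0,-0.031,0.01,-0.067,0,0,0,0,-0.031,0.025,-0.067,0,0,0,0,-0.031,0.04,-0.067,0,0,0,0,-0.031,0.05,-0.067,0,0,0,0,-0.031,0.055,-0.067,0,0,0,0,-0.031,0.055,-0.067,0,0,0,0])

```text
time: 3.8
ee_pos: [0.6101, 0.1871, 0.1843]
orientation: [[0.274, -0.001, -0.962], [0.962, 0.0, 0.274], [-0.0, -1.0, 0.001]]
wrist_force: [0.3, -0.9, 0.7]
width: -0.0002
```

```bash
python3 - <<'E'
from fit import *
p=np.load('p.npy')
for n in("scene","wrist"):
    q=arm.read_camera(n); save(q,n+"1.png")
where(p)
a=cv2.imread("pics/scene1.png")[100:290,180:430];b=cv2.imread("pics/wrist1.png")
cv2.imwrite("pics/c1.png",np.hstack([cv2.resize(a,(400,400)),cv2.resize(b,(400,400))]))
E
```

```text
t 3.9 org frame [-0.0154  0.0004  0.1856] F [ 1.37  0.17 -0.81] w 0.0001
```

View pics/c1.png

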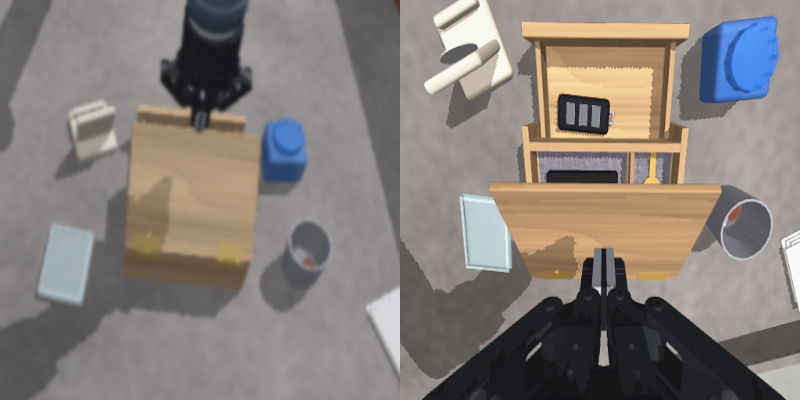

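jog_arm(targets=[0,0.005,0,0,0,0,0,0,0.01,0,0,0,0,0,0,0.014,0,0,0,0,0,0,0.018,0,0,0,0,0,0,0.022,0,0,0,0,0,0,0.026,0,0,0,0,0,0,0.03,0,0,0,0,0])

```text
time: 4.6
ee_pos: [0.611, 0.1872, 0.1552]
orientation: [[0.274, 0.001, -0.962], [0.962, 0.001, 0.274], [0.001, -1.0, -0.001]]
wrist_force: [-0.0, 0.2, -0.2]
width: 0.0001
```

jog_arm(targets=[0,0.004,0,0,0,0,0,0,0.008,0,0,0,0,0,0,0.012,0,0,0,0,0,0,0.016,0,0,0,0,0,0,0.02,0,0,0,0,0])

```text
time: 5.1
ee_pos: [0.6111, 0.1872, 0.1349]
orientation: [[0.274, 0.001, -0.962], [0.962, 0.001, 0.274], [0.001, -1.0, -0.001]]
wrist_force: [-0.5, -0.7, -0.1]
width: -0.0003
```

```bash
python3 - <<'E'
from fit import *
p=np.load('p.npy')
for n in("scene","wrist"):
    q=arm.read_camera(n); save(q,n+"2.png")
where(p)
a=cv2.imread("pics/scene2.png")[100:290,180:430];b=cv2.imread("pics/wrist2.png")
cv2.imwrite("pics/c2.png",np.hstack([cv2.resize(a,(400,400)),cv2.resize(b,(400,400))]))
E
```

```text
t 5.2 org frame [-0.0158  0.0002  0.1344] F [-0.43  0.81 -0.31] w -0.0
```

View pics/c2.png

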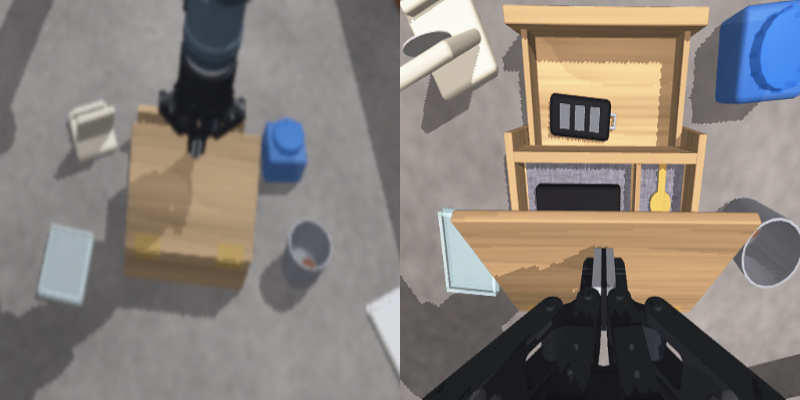

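```bash
python3 - <<'E'
import cv2
b=cv2.imread("pics/wrist2.png");cv2.imwrite("pics/w2z.png",cv2.resize(b,(800,600),interpolation=cv2.INTER_CUBIC))
a=cv2.imread("pics/scene2.png")[130:260,230:370];cv2.imwrite("pics/s2z.png",cv2.resize(a,None,fx=4.5,fy=4.5,interpolation=cv2.INTER_CUBIC))
E
```

```text
(no output)
```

View pics/w2z.png

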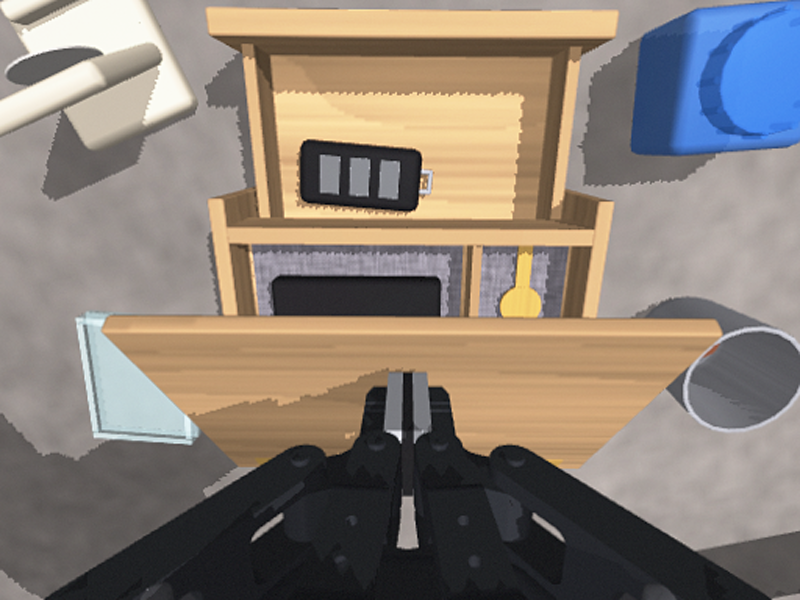

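View pics/s2z.png

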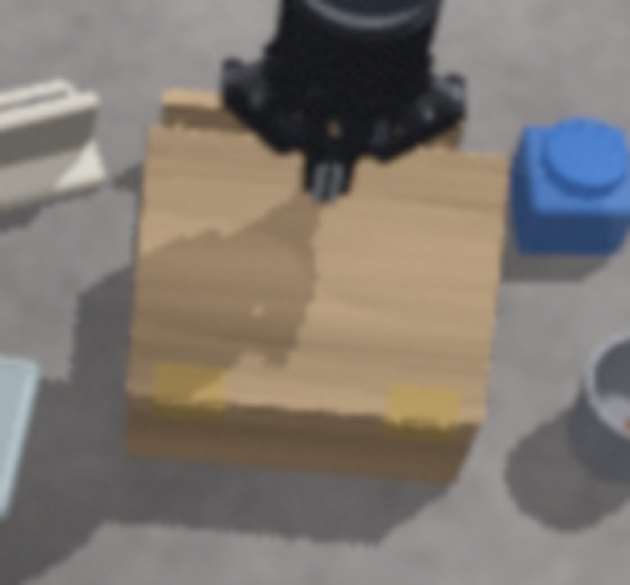

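```bash
python3 - <<'E'
from fit import *
pics={n:arm.read_camera(n) for n in("scene","top","wrist")}
save(pics["top"],"top3.png")
T=lambda u,v:np.array([100+u/3-.33,90+v/2.8-.33]); S=lambda u,v:np.array([230+u/4.5-.4,130+v/4.5-.4]);Z=lambda u,v:np.array([u*.64-.2,v*.64-.2])
body=[('wrist',Z(207,8),'D',(-.087,-.098,.066)),('wrist',Z(618,12),'D',(-.087,.098,.066)),
('wrist',Z(209,199),'W',(-.075,-.1,.0885)),('wrist',Z(613,202),'W',(-.075,.1,.0885)),
('top',T(210,363),'D',(-.087,.098,.066)),('top',T(420,415),'D',(-.087,-.098,.066)),
('top',T(445,333),'W',(-.075,-.1,.0885)),('top',T(230,280),'W',(-.075,.1,.0885)),
('scene',S(125,455),'W',(.075,-.1,0.0)),('scene',S(450,482),'W',(.075,.1,0.0)),]
lid=[('wrist',Z(105,318),'L',(.15,.0,-.1)),('wrist',Z(721,321),'L',(.15,.0,.1)),
('wrist',Z(115,333),'L',(.15,.007,-.1)),('wrist',Z(716,334),'L',(.15,.007,.1)),
('scene',S(150,128),'L',(.15,.007,-.1)),('scene',S(510,155),'L',(.15,.007,.1)),
('scene',S(128,400),'L',(0,.007,-.1)),('scene',S(486,420),'L',(0,.007,.1)),]
for nm,obs in (("all",body+lid),("wrist",[o for o in body+lid if o[0]=='wrist'])):
    for l0 in(.6,1.1):
        p,r=fit(obs,pics,[.625,.18,-.27,l0,.066]); print(nm,p.round(4))
    for o,q in zip(obs,r): print(o[0],o[2:],q.round(1))
s=arm.observe();e=np.array(s["ee_pos"])
for c in pics: print(c,"tip proj",proj(pics[c],e))
E
```

```text
all [ 0.6275  0.1841 -0.2839  0.6182  0.0735]
all [ 0.6275  0.1841 -0.2839  0.6182  0.0735]
wrist ('D', (-0.087, -0.098, 0.066)) [-1.7  0.8]
wrist ('D', (-0.087, 0.098, 0.066)) [0.3 0.1]
wrist ('W', (-0.075, -0.1, 0.0885)) [-1.4  0.3]
wrist ('W', (-0.075, 0.1, 0.0885)) [ 0.5 -0.1]
top ('D', (-0.087, 0.098, 0.066)) [-2.   1.4]
top ('D', (-0.087, -0.098, 0.066)) [-1.3  2.7]
top ('W', (-0.075, -0.1, 0.0885)) [-0.5  0.4]
top ('W', (-0.075, 0.1, 0.0885)) [-2.2 -0.9]
scene ('W', (0.075, -0.1, 0.0)) [0.3 0.9]
scene ('W', (0.075, 0.1, 0.0)) [1.1 1.4]
wrist ('L', (0.15, 0.0, -0.1)) [ 1.9 -1.4]
wrist ('L', (0.15, 0.0, 0.1)) [-3.9 -1.3]
wrist ('L', (0.15, 0.007, -0.1)) [-10.    0.6]
wrist ('L', (0.15, 0.007, 0.1)) [4.8 2. ]
scene ('L', (0.15, 0.007, -0.1)) [-0.2 -0.5]
scene ('L', (0.15, 0.007, 0.1)) [0.5 0.1]
scene ('L', (0, 0.007, -0.1)) [-0.2 -1.3]
scene ('L', (0, 0.007, 0.1)) [-0.1  1.2]
wrist [ 0.6277  0.1844 -0.2848  0.618   0.0737]
wrist [ 0.6277  0.1844 -0.2848  0.618   0.0737]
wrist ('D', (-0.087, -0.098, 0.066)) [-1.1  0.3]
wrist ('D', (-0.087, 0.098, 0.066)) [ 1.  -0.1]
wrist ('W', (-0.075, -0.1, 0.0885)) [-0.9  0.3]
wrist ('W', (-0.075, 0.1, 0.0885)) [1.  0.2]
wrist ('L', (0.15, 0.0, -0.1)) [ 2.6 -1.5]
wrist ('L', (0.15, 0.0, 0.1)) [-3.2 -1.1]
wrist ('L', (0.15, 0.007, -0.1)) [-9.2  0.6]
wrist ('L', (0.15, 0.007, 0.1)) [5.5 2.3]
scene tip proj [[300.00209758 179.83186108]]
top tip proj [[215.17339554 174.92361498]]
wrist tip proj [[260.0625663  223.52862164]]
```

```bash
python3 - <<'E'
from fit import *
q=arm.read_camera("scene"); w=arm.read_camera("wrist")
p=np.array([.6275,.1841,-.2839,.6182,.0735])
e=np.array(arm.observe()["ee_pos"]);where(p)
for z in(.1345,.145,.155,.16,.165,.17,.1856,.2): print(z,proj(q,[e[0],e[1],z]),proj(w,[e[0],e[1],z]))
a=cv2.imread("pics/scene1.png")[130:260,230:370];cv2.imwrite("pics/s1z.png",cv2.resize(a,None,fx=4.5,fy=4.5,interpolation=cv2.INTER_CUBIC))
b=cv2.imread("pics/wrist1.png");cv2.imwrite("pics/w1z.png",cv2.resize(b,(800,600),interpolation=cv2.INTER_CUBIC))
E
```

```text
t 5.45 org frame [-0.0164 -0.0016  0.1355] F [ 0.02  0.14 -0.76] w 0.0004
0.1345 [[299.9792338  180.06430691]] [[259.94752849 222.66573039]]
0.145 [[300.42408935 177.78932357]] [[259.94093471 229.51119187]]
0.155 [[300.85566241 175.58116925]] [[259.93396589 236.73497621]]
0.16 [[301.0744048  174.46155493]] [[259.93019389 240.64026781]]
0.165 [[301.29515276 173.33139299]] [[259.92620839 244.76304178]]
0.17 [[301.51793307 172.19053812]] [[259.92199063 249.12208344]]
0.1856 [[302.22637176 168.56070763]] [[259.90709218 264.48702696]]
0.2 [[302.89885441 165.11238692]] [[259.8904199  281.62188478]]
```

View pics/s1z.png

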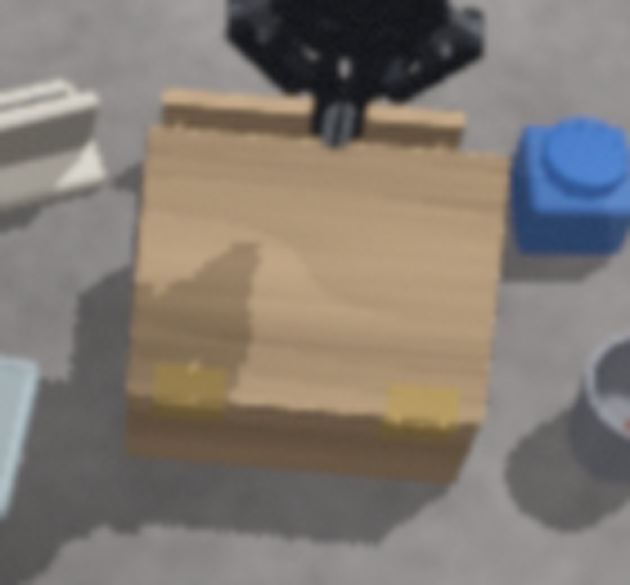

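View pics/w1z.png

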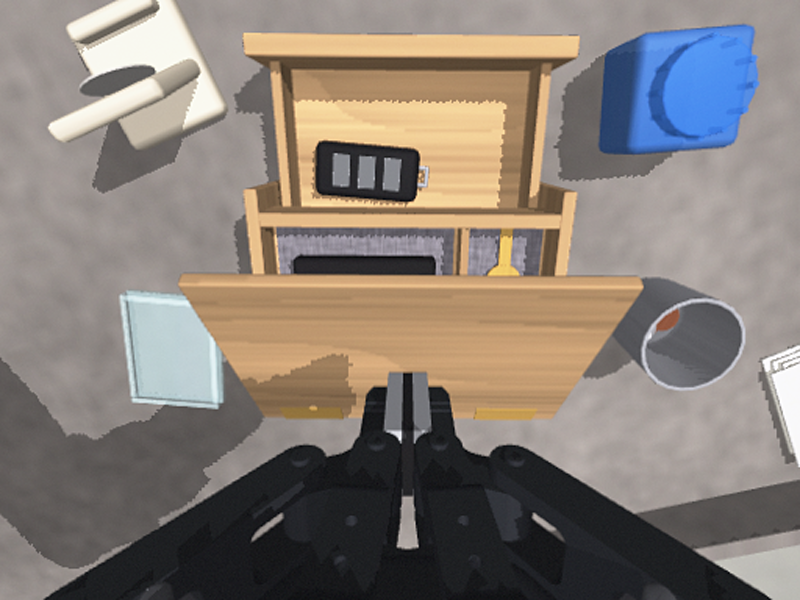

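jog_arm(targets=[0,0.004,0,0,0,0,0,0,0.008,0,0,0,0,0,0,0.012,0,0,0,0,0,0,0.016,0,0,0,0,0,0,0.02,0,0,0,0,0])

```text
time: 5.95
ee_pos: [0.6114, 0.1873, 0.1153]
orientation: [[0.274, 0.002, -0.962], [0.962, 0.001, 0.274], [0.001, -1.0, -0.001]]
wrist_force: [0.3, -0.1, 2.1]
width: 0.0001
```

```bash
python3 - <<'E'
from fit import *
p=np.array([.6275,.1841,-.2839,.6182,.0735]);np.save('p.npy',p)
for n in("scene","wrist"):
    q=arm.read_camera(n); save(q,n+"4.png")
where(p)
a=cv2.imread("pics/scene4.png")[130:260,230:370];b=cv2.imread("pics/wrist4.png")
cv2.imwrite("pics/c4.png",np.hstack([cv2.resize(a,(400,400)),cv2.resize(b,(400,400))]))
E
```

```text
t 6.05 org frame [-0.0168 -0.0017  0.1147] F [-0.41 -0.56  0.12] w -0.0002
```

View pics/c4.png

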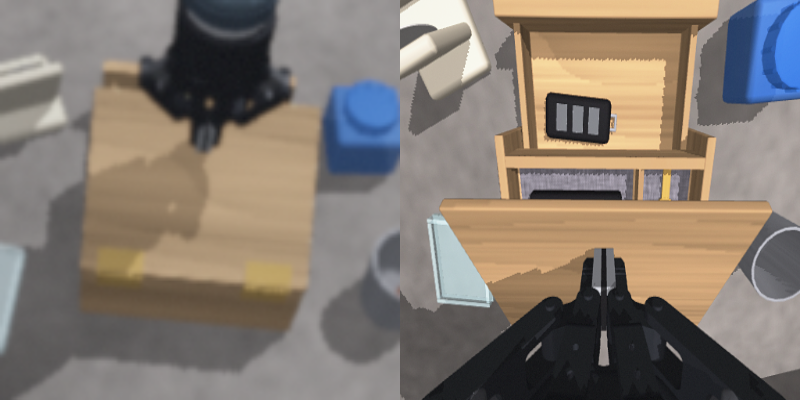

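jog_arm(targets=[0,0.004,0,0,0,0,0,0,0.008,0,0,0,0,0,0,0.012,0,0,0,0,0,0,0.016,0,0,0,0,0,0,0.02,0,0,0,0,0,0,0.024,0,0,0,0,0,0,0.028,0,0,0,0,0,0,0.031,0,0,0,0,0])

```text
time: 6.85
ee_pos: [0.6107, 0.1872, 0.0832]
orientation: [[0.274, 0.0, -0.962], [0.962, 0.001, 0.274], [0.001, -1.0, 0.0]]
wrist_force: [-2.1, -0.4, 2.5]
width: -0.0
```

```bash
python3 - <<'E'
from fit import *
p=np.load('p.npy')
for n in("scene","wrist"):
    q=arm.read_camera(n); save(q,n+"5.png")
where(p)
a=cv2.imread("pics/scene5.png")[130:260,230:370];b=cv2.imread("pics/wrist5.png")
cv2.imwrite("pics/c5.png",np.hstack([cv2.resize(a,(400,400)),cv2.resize(b,(400,400))]))
E
```

```text
t 6.95 org frame [-0.017  -0.0018  0.0829] F [ 0.46 -0.49 -0.76] w 0.0001
```

View pics/c5.png

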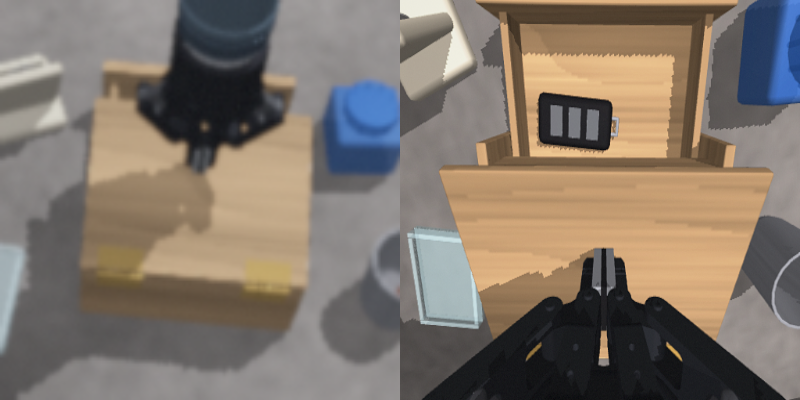

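jog_arm(targets=[0,0.004,0,0,0,0,0,0,0.008,0,0,0,0,0,0,0.009,0,0,0,0,0,0,0.01,0,0,0,0,0])

```text
time: 7.35
ee_pos: [0.6104, 0.1872, 0.0727]
orientation: [[0.274, -0.001, -0.962], [0.962, 0.0, 0.274], [0.0, -1.0, 0.001]]
wrist_force: [-1.5, 0.0, 1.3]
width: 0.0001
```

jog_arm(targets=[0,0.001,0,0,0,0,0,0,0.002,0,0,0,0,0])

```text
time: 7.55
ee_pos: [0.6104, 0.1872, 0.0707]
orientation: [[0.274, -0.001, -0.962], [0.962, 0.0, 0.274], [0.0, -1.0, 0.001]]
wrist_force: [-0.6, 0.0, 2.4]
width: 0.0004
```

jog_arm(targets=[0,0.001,0,0,0,0,0,0,0.002,0,0,0,0,0])

```text
time: 7.75
ee_pos: [0.6103, 0.1872, 0.0687]
orientation: [[0.274, -0.001, -0.962], [0.962, 0.0, 0.274], [0.0, -1.0, 0.001]]
wrist_force: [-1.3, 0.4, 2.1]
width: -0.0001
```

```bash
python3 - <<'E'
from fit import *
p=np.load('p.npy')
for n in("scene","wrist"):
    q=arm.read_camera(n); save(q,n+"6.png")
where(p)
b=cv2.imread("pics/wrist6.png")
cv2.imwrite("pics/w6z.png",cv2.resize(b,(800,600),interpolation=cv2.INTER_CUBIC))
E
```

```text
t 7.85 org frame [-0.0173 -0.0019  0.0685] F [0.12 0.94 1.14] w -0.0002
```

View pics/w6z.png

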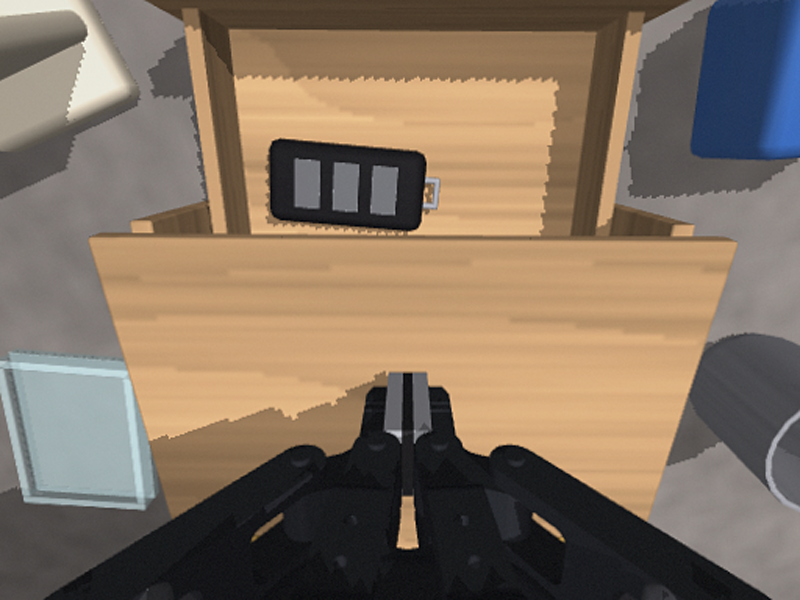

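```bash
cat > lidang.py <<'E'
from fit import *
def lidang(uvs,q,p):
    # uvs: full-res px of left/right upper free-edge corners in wrist pic (right image = +y)
    def res(x):
        P=p.copy();P[3]=x[0];W,L=model(P)
        X=np.array([L(.15,.007,-.1),L(.15,.007,.1)])
        return (proj(q,X)-uvs)[:,1]
    r=least_squares(res,[.1]);return r.x,r.fun
E
python3 - <<'E'
from lidang import *
p=np.load('p.npy');q=arm.read_camera("wrist")
print(lidang(np.array([[90,237],[735,240]])*.64-.2,q,p))
for a in(0,.05,.1,.15):
    P=p.copy();P[3]=a;W,L=model(P);print(a,(proj(q,np.array([L(.15,.007,-.1),L(.15,.007,.1),L(.15,0,.1)]))/.64).round(0).tolist(), "carc",(proj(q,np.array([W([-.075,-.1,.0885]),W([-.075,.1,.0885])]))/.64).round(0).tolist())
E
```

```text
(array([0.08431729]), array([-0.23920407,  0.23436602]))
0 [[116.0, 226.0], [708.0, 229.0], [696.0, 226.0]] carc [[128.0, 223.0], [696.0, 226.0]]
0.05 [[102.0, 231.0], [723.0, 235.0], [709.0, 230.0]] carc [[128.0, 223.0], [696.0, 226.0]]
0.1 [[87.0, 239.0], [738.0, 243.0], [724.0, 236.0]] carc [[128.0, 223.0], [696.0, 226.0]]
0.15 [[71.0, 248.0], [755.0, 252.0], [739.0, 244.0]] carc [[128.0, 223.0], [696.0, 226.0]]
```

jog_arm(targets=[0,0.002,0,0,0,0,0,0,0.004,0,0,0,0,0,0,0.005,0,0,0,0,0])

```text
time: 8.2
ee_pos: [0.6103, 0.1871, 0.0633]
orientation: [[0.274, -0.001, -0.962], [0.962, 0.0, 0.274], [-0.0, -1.0, 0.001]]
wrist_force: [-1.2, 0.0, 1.8]
width: -0.0
```

jog_arm(targets=[0,0.001,0,0,0,0,0,0,0.0015,0,0,0,0,0])

```text
time: 8.4
ee_pos: [0.6101, 0.1872, 0.0615]
orientation: [[0.274, -0.001, -0.962], [0.962, 0.0, 0.274], [-0.0, -1.0, 0.001]]
wrist_force: [-0.8, -0.3, 0.9]
width: 0.0003
```

```bash
python3 - <<'E'
from fit import *
p=np.load('p.npy')
q=arm.read_camera("wrist"); save(q,"wrist7.png")
where(p)
b=cv2.imread("pics/wrist7.png")
cv2.imwrite("pics/w7z.png",cv2.resize(b,(800,600),interpolation=cv2.INTER_CUBIC))
for a in(0,.025,.05,.1):
    P=p.copy();P[3]=a;W,L=model(P);print(a,(proj(q,np.array([L(.15,.007,-.1),L(.15,.007,.1)]))/.64).round(0).tolist())
E
```

```text
t 8.45 org frame [-0.0176 -0.002   0.0615] F [-0.3   1.11  0.48] w 0.0001
0 [[103.0, 230.0], [722.0, 234.0]]
0.025 [[96.0, 233.0], [730.0, 237.0]]
0.05 [[88.0, 236.0], [738.0, 240.0]]
0.1 [[71.0, 244.0], [755.0, 248.0]]
```

View pics/w7z.png

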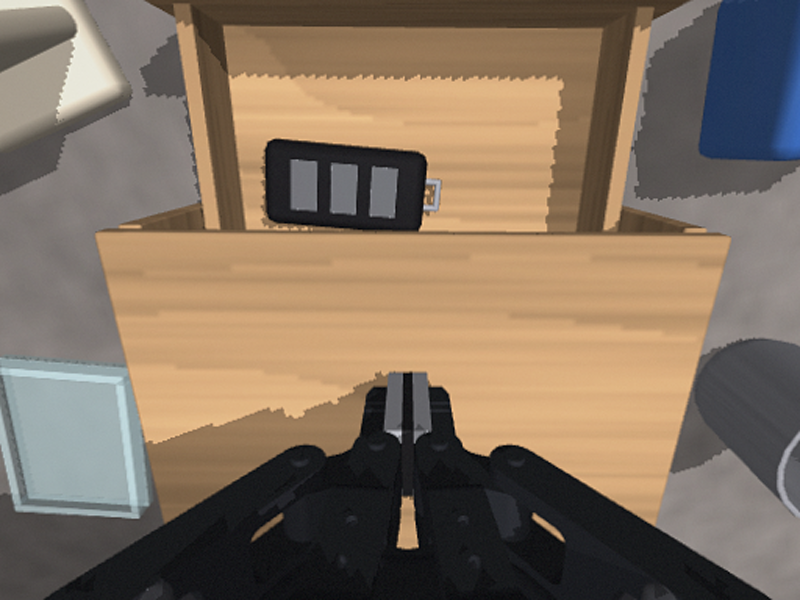

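jog_arm(targets=[0,0.001,0,0,0,0,0,0,0.002,0,0,0,0,0])

```text
time: 8.65
ee_pos: [0.6101, 0.1872, 0.0594]
orientation: [[0.274, -0.001, -0.962], [0.962, 0.0, 0.274], [-0.0, -1.0, 0.001]]
wrist_force: [-0.8, -0.1, 1.8]
width: 0.0001
```

jog_arm(targets=[0,0.001,0,0,0,0,0,0,0.001,0,0,0,0,0])

```text
time: 8.85
ee_pos: [0.6101, 0.187, 0.0582]
orientation: [[0.274, -0.001, -0.962], [0.962, -0.0, 0.274], [-0.0, -1.0, 0.001]]
wrist_force: [-0.5, 0.3, 0.3]
width: 0.0002
```

jog_arm(targets=[0,0.001,0,0,0,0,0,0,0.001,0,0,0,0,0])

```text
time: 9.05
ee_pos: [0.6103, 0.187, 0.058]
orientation: [[0.274, -0.001, -0.962], [0.962, -0.0, 0.274], [-0.0, -1.0, 0.001]]
wrist_force: [-2.8, 0.3, 4.7]
width: -0.0002
```

jog_arm(targets=[0,0.001,0,0,0,0,0,0,0.001,0,0,0,0,0])

```text
time: 9.25
ee_pos: [0.6103, 0.187, 0.058]
orientation: [[0.274, -0.0, -0.962], [0.962, -0.0, 0.274], [-0.0, -1.0, 0.0]]
wrist_force: [-2.7, -0.5, 6.2]
width: -0.0001
```

```bash
python3 - <<'E'
from fit import *
p=np.load('p.npy')
where(p)
q=arm.read_camera("wrist"); save(q,"wrist8.png")
where(p)
b=cv2.imread("pics/wrist8.png")
cv2.imwrite("pics/w8z.png",cv2.resize(b,(800,600),interpolation=cv2.INTER_CUBIC))
for a in(0,.025,.05,.1):
    P=p.copy();P[3]=a;W,L=model(P);print(a,(proj(q,np.array([L(.15,.007,-.1),L(.15,.007,.1)]))/.64).round(0).tolist())
E
```

```text
t 9.25 org frame [-0.0173 -0.002   0.058 ] F [-2.74 -0.5   6.19] w -0.0001
t 9.3 org frame [-0.0173 -0.002   0.058 ] F [-2.39 -0.09  7.21] w 0.0003
0 [[96.0, 231.0], [730.0, 235.0]]
0.025 [[88.0, 234.0], [738.0, 238.0]]
0.05 [[80.0, 238.0], [747.0, 242.0]]
0.1 [[63.0, 246.0], [764.0, 250.0]]
```

View pics/w8z.png

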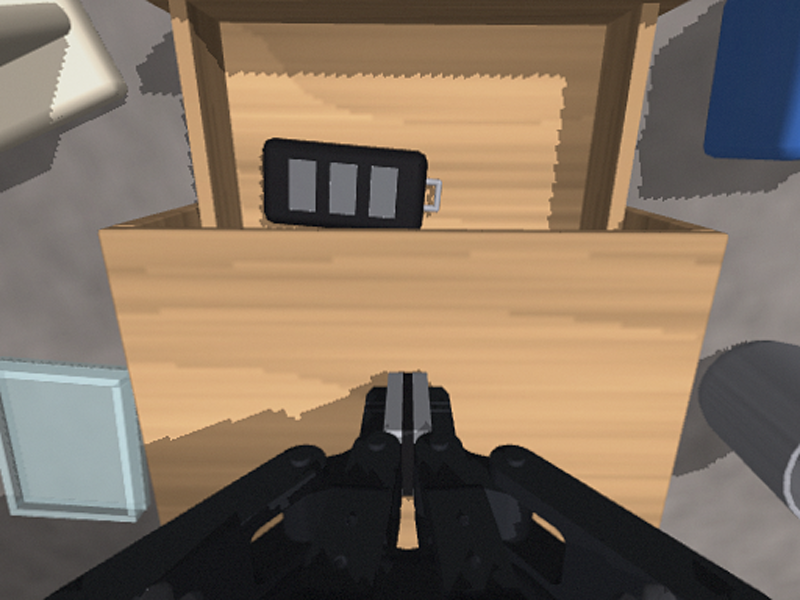

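```bash
python3 - <<'E'
from fit import *
p=np.load('p.npy')
s=arm.observe();e=np.array(s["ee_pos"]);R=np.array(s["orientation"])
outs=[]
for n,(a,b,c,d) in {"scene":(80,250,230,380),"top":(90,260,130,280)}.items():
    q=arm.read_camera(n)
    k=4 if n=="scene" else 4
    im=cv2.resize(q["color"][a:b,c:d],None,fx=k,fy=k,interpolation=cv2.INTER_CUBIC)
    for b_ in(0,.019,.0375,.073,.11,.15,.2):
        for w in(-.0425,0,.0425):
            X=proj(q,e-R[:,1]*b_+R[:,0]*w)[0]; u=((X-[c,a])*k+1.5).astype(int)
            cv2.circle(im,tuple(int(t) for t in u),3,(0,0,255) if b_!=.073 else (0,255,0),-1)
    outs.append(im)
    cv2.imwrite(f"pics/ov_{n}.png",im)
R2=np.array(arm.read_camera("wrist")["R"]);
E
```

```text
(no output)
```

View pics/ov_scene.png

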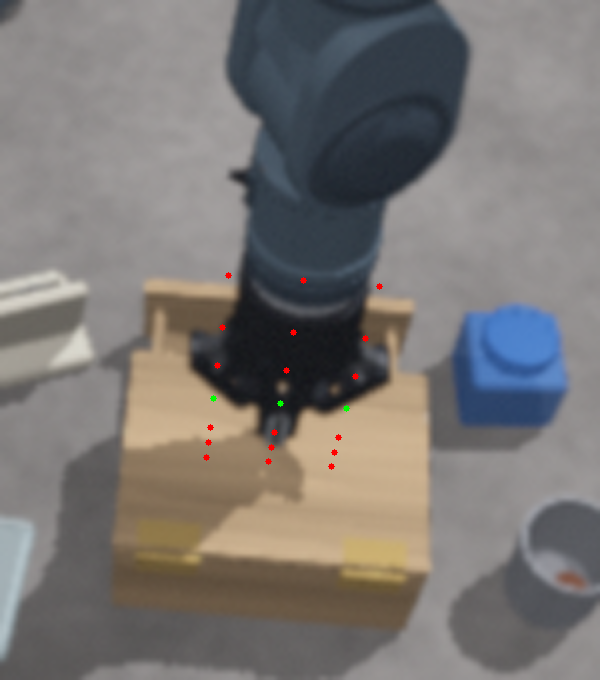

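View pics/ov_top.png

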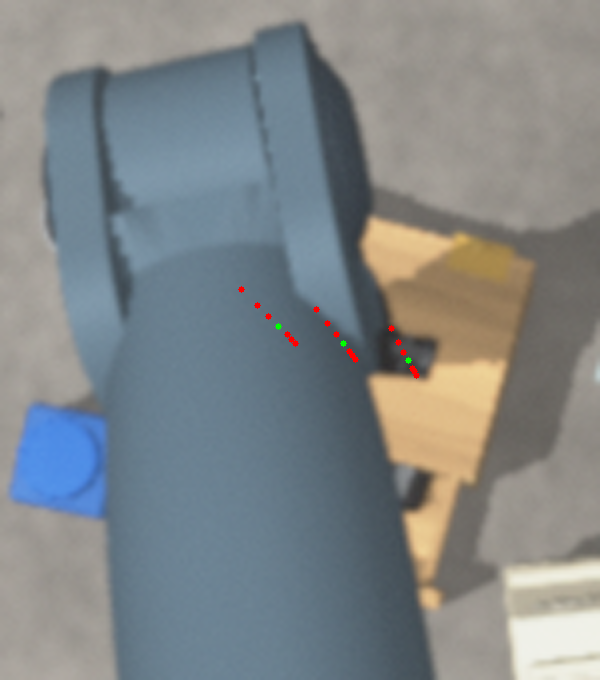

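jog_arm(targets=[0,-0.01,0,0,0,0,0,0,-0.04,0,0,0,0,0,0,-0.06,0.03,0,0,0,0,0,-0.06,0.07,0,0,0,0,0,-0.06,0.12,0,0,0,0,0,-0.06,0.16,0,0,0,0,0,-0.06,0.19,0,0,0,0,0,-0.06,0.2,0,0,0,0,0,-0.06,0.2,0,0,0,0])

```text
time: 10.35
ee_pos: [0.4176, 0.2421, 0.1186]
orientation: [[0.273, 0.001, -0.962], [0.962, -0.0, 0.273], [0.0, -1.0, -0.001]]
wrist_force: [0.9, -0.8, 0.5]
width: 0.0001
```

```bash
python3 - <<'E'
from fit import *
p=np.load('p.npy')
where(p)
q=arm.read_camera("scene");save(q,"scene9.png");w=arm.read_camera("wrist"); save(w,"wrist9.png")
a=q["color"][100:270,220:390]
cv2.imwrite("pics/c9.png",np.hstack([cv2.resize(a,(400,400)),cv2.resize(w["color"],(400,400))]))
W,L=model(p*[1,1,1,0,1]);
print("drawer",(proj(w,[W([-.087-p[4],-.098,.066]),W([-.087-p[4],.098,.066])])).round(0).tolist(),"lid0",proj(w,[L(.15,.007,-.1),L(.15,.007,.1)]).round(0).tolist())
E
```

```text
t 10.35 org frame [-0.2177 -0.0031  0.1186] F [ 0.89 -0.77  0.51] w 0.0001
drawer [[156.0, 254.0], [369.0, 255.0]] lid0 [[153.0, 353.0], [371.0, 354.0]]
```

View pics/c9.png

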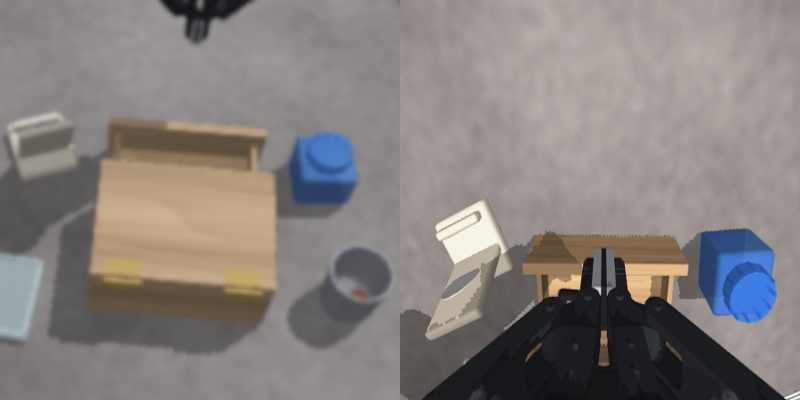

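```bash
python3 - <<'E'
from fit import *
p=np.load('p.npy');q=arm.read_camera("scene");W,L=model(p)
for z in(.119,.145,.156): print(z,proj(q,W([-.2177,-.003,z])),proj(q,W([-.2067,-.003,z])))
print("lid corners flat", [proj(q,model(p*[1,1,1,0,1])[1](*a))[0].round(1) for a in((.15,.007,-.1),(.15,.007,.1))])
im=q["color"][100:290,180:430];cv2.imwrite("pics/s10.png",cv2.resize(im,None,fx=3,fy=3,interpolation=cv2.INTER_CUBIC))
E
```

```text
0.119 [[301.15144615 124.61277956]] [[301.03796749 127.50531081]]
0.145 [[302.14875466 118.38903375]] [[302.03947966 121.30622591]]
0.156 [[302.58299304 115.67637836]] [[302.475645   118.60373865]]
lid corners flat [array([263.1, 167. ]), array([336.5, 173. ])]
```

View pics/s10.png

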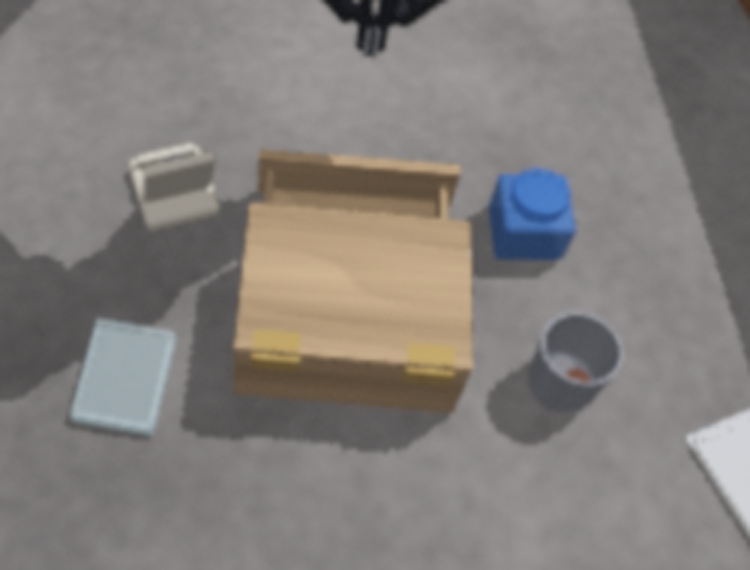

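jog_arm(targets=[0,0.03,0,0,0,0,0,0,0.06,0,0,0,0,0,0,0.085,0,0,0,0,0,0,0.1,0,0,0,0,0,0,0.109,0,0,0,0,0,0,0.109,0,0,0,0,0])

```text
time: 11.1
ee_pos: [0.4204, 0.2411, 0.0083]
orientation: [[0.276, 0.0, -0.961], [0.961, -0.001, 0.276], [-0.001, -1.0, -0.0]]
wrist_force: [0.3, 0.3, 0.0]
width: -0.0001
```

```bash
python3 - <<'E'
from fit import *
p=np.load('p.npy')
where(p)
q=arm.read_camera("scene");w=arm.read_camera("wrist")
a=q["color"][80:250,220:390]
cv2.imwrite("pics/c11.png",np.hstack([cv2.resize(a,(400,400)),cv2.resize(w["color"],(400,400))]))
E
```

```text
t 11.1 org frame [-0.2148 -0.0033  0.0083] F [0.29 0.33 0.02] w -0.0001
```

View pics/c11.png

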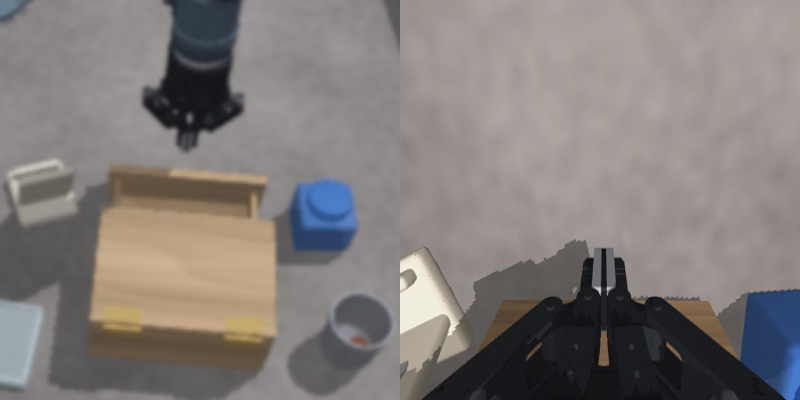

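jog_arm(targets=[0,0,-0.01,0,0,0,0,0,0,-0.02,0,0,0,0,0,0,-0.03,0,0,0,0,0,0,-0.034,0,0,0,0,0,0,-0.038,0,0,0,0,0,0,-0.042,0,0,0,0,0,0,-0.046,0,0,0,0,0,0,-0.05,0,0,0,0,0,0,-0.054,0,0,0,0,0,0,-0.058,0,0,0,0])

```text
time: 12.2
ee_pos: [0.4768, 0.2257, 0.0098]
orientation: [[0.275, 0.002, -0.961], [0.961, 0.0, 0.275], [0.001, -1.0, -0.002]]
wrist_force: [-1.8, 1.1, -0.0]
width: 0.0001
```

```bash
python3 - <<'E'
from fit import *
p=np.load('p.npy')
where(p)
q=arm.read_camera("scene");w=arm.read_camera("wrist")
a=q["color"][80:250,220:390]
cv2.imwrite("pics/c12.png",np.hstack([cv2.resize(a,(400,400)),cv2.resize(w["color"],(400,400))]))
E
```

```text
t 12.2 org frame [-0.1563 -0.0023  0.0098] F [-1.82  1.07 -0.02] w 0.0001
```

View pics/c12.png

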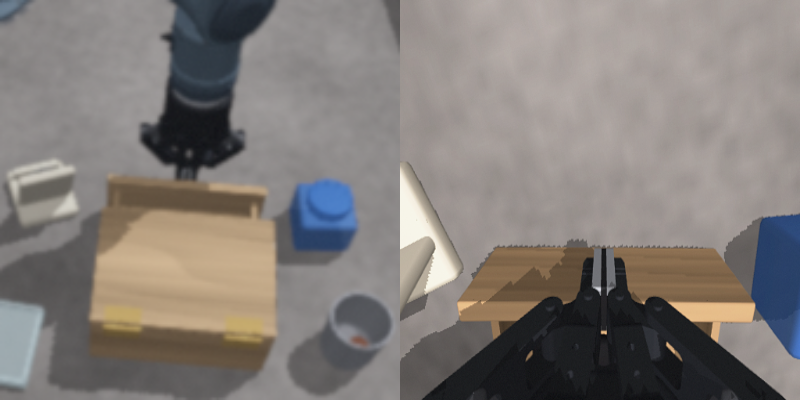

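jog_arm(targets=[0,0,-0.004,0,0,0,0,0,0,-0.008,0,0,0,0,0,0,-0.012,0,0,0,0,0,0,-0.016,0,0,0,0,0,0,-0.02,0,0,0,0,0,0,-0.024,0,0,0,0,0,0,-0.028,0,0,0,0,0,0,-0.032,0,0,0,0,0,0,-0.036,0,0,0,0,0,0,-0.04,0,0,0,0])

```text
time: 13.3
ee_pos: [0.5163, 0.2143, 0.0099]
orientation: [[0.276, 0.003, -0.961], [0.961, -0.0, 0.276], [0.001, -1.0, -0.003]]
wrist_force: [-2.2, -0.3, -1.8]
width: -0.0
```

```bash
python3 - <<'E'
from fit import *
p=np.load('p.npy')
where(p)
q=arm.read_camera("scene");w=arm.read_camera("wrist")
a=q["color"][80:250,220:390]
cv2.imwrite("pics/c13.png",np.hstack([cv2.resize(a,(400,400)),cv2.resize(w["color"],(400,400))]))
E
```

```text
t 13.3 org frame [-0.1152 -0.0021  0.0099] F [-2.21 -0.28 -1.84] w -0.0
```

View pics/c13.png

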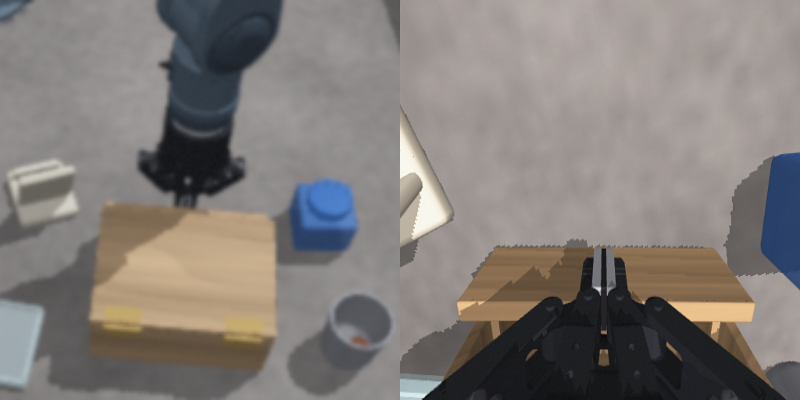

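jog_arm(targets=[0,0,-0.003,0,0,0,0,0,0,-0.006,0,0,0,0,0,0,-0.009,0,0,0,0,0,0,-0.011,0,0,0,0,0,0,-0.012,0,0,0,0])

```text
time: 13.9
ee_pos: [0.529, 0.2109, 0.0101]
orientation: [[0.276, 0.005, -0.961], [0.961, -0.0, 0.276], [0.001, -1.0, -0.004]]
wrist_force: [-2.3, -0.0, -0.3]
width: -0.0001
```

jog_arm(targets=[0,0,-0.001,0,0,0,0,0,0,-0.002,0,0,0,0,0,0,-0.003,0,0,0,0])

```text
time: 14.2
ee_pos: [0.5319, 0.21, 0.0102]
orientation: [[0.276, 0.004, -0.961], [0.961, -0.0, 0.276], [0.001, -1.0, -0.004]]
wrist_force: [-2.2, 0.3, -0.4]
width: -0.0004
```

jog_arm(targets=[0,0,-0.001,0,0,0,0,0,0,-0.002,0,0,0,0])

```text
time: 14.4
ee_pos: [0.5322, 0.21, 0.0101]
orientation: [[0.276, 0.002, -0.961], [0.961, 0.001, 0.276], [0.001, -1.0, -0.001]]
wrist_force: [-8.2, 1.4, 4.9]
width: -0.0
```

jog_arm(targets=[0,0,-0.0005,0,0,0,0,0,0,0.01,0,0,0,0,0,0,0.04,0,0,0,0,0,0,0.08,0,0,0,0,0,-0.03,0.12,0,0,0,0,0,-0.08,0.16,0,0,0,0,0,-0.12,0.2,0,0,0,0,0,-0.14,0.2,0,0,0,0,0,-0.14,0.2,0,0,0,0])

```text
time: 15.3
ee_pos: [0.3415, 0.2675, 0.155]
orientation: [[0.273, 0.011, -0.962], [0.962, 0.006, 0.273], [0.009, -1.0, -0.009]]
wrist_force: [1.1, 0.9, 0.1]
width: 0.0004
```

```bash
python3 - <<'E'
from fit import *
p=np.load('p.npy')
where(p)
pics={n:arm.read_camera(n) for n in("scene","top","wrist")}
for n,q in pics.items(): save(q,n+"14.png")
a=pics["scene"]["color"][100:290,180:430];b=pics["top"]["color"][90:300,100:350]
cv2.imwrite("pics/s14z.png",cv2.resize(a,None,fx=3,fy=2.8,interpolation=cv2.INTER_CUBIC))
cv2.imwrite("pics/t14z.png",cv2.resize(b,None,fx=3,fy=2.8,interpolation=cv2.INTER_CUBIC))
cv2.imwrite("pics/w14z.png",cv2.resize(pics["wrist"]["color"],(800,600)))
P=p*[1,1,1,0,0];W,L=model(P)
print("top drawer edge pred zoom",[((proj(pics["top"],W([-.087,y,.066]))[0]-[100,90])*[3,2.8]).round(0) for y in(.098,-.098)])
print("wrist lid",[ (proj(pics["wrist"],L(.15,.007,y))[0]/.64).round(0) for y in(-.1,.1)],"drawer",[ (proj(pics["wrist"],W([-.087,y,.066]))[0]/.64).round(0) for y in(-.098,.098)])
def at(pic,uv,z):
    n=cv2.undistortPoints(np.array([[uv]],float),np.array(pic["intrinsics"]),np.array(pic["D"]))[0,0]
    R=np.array(pic["R"]);c=-R.T@pic["t"]; d=R.T@np.r_[n,1]; return c+d*(z-c[2])/d[2]
for n,z in(("coin_cup_center",.036),("twist_box_center",.037),("cradle_center",.0475),("glass_tray_center",.008)):
    for c in("scene","top"):
        q=arm.spot_point(n,pics[c])
        if q: print(n,c,at(pics[c],q[0]["position"],z).round(3))
E
```

```text
t 15.3 org frame [-0.2979 -0.      0.155 ] F [1.08 0.94 0.13] w 0.0004
top drawer edge pred zoom [array([226., 292.]), array([437., 346.])]
wrist lid [array([266., 600.]), array([547., 600.])] drawer [array([279., 551.]), array([535., 551.])]
coin_cup_center scene [0.719 0.374 0.036]
coin_cup_center top [0.717 0.376 0.036]
twist_box_center scene [0.554 0.383 0.037]
twist_box_center top [0.546 0.384 0.037]
cradle_center scene [0.432 0.052 0.047]
cradle_center top [0.431 0.052 0.048]
glass_tray_center scene [ 0.638 -0.029  0.008]
glass_tray_center top [ 0.626 -0.029  0.008]
```

View pics/s14z.png

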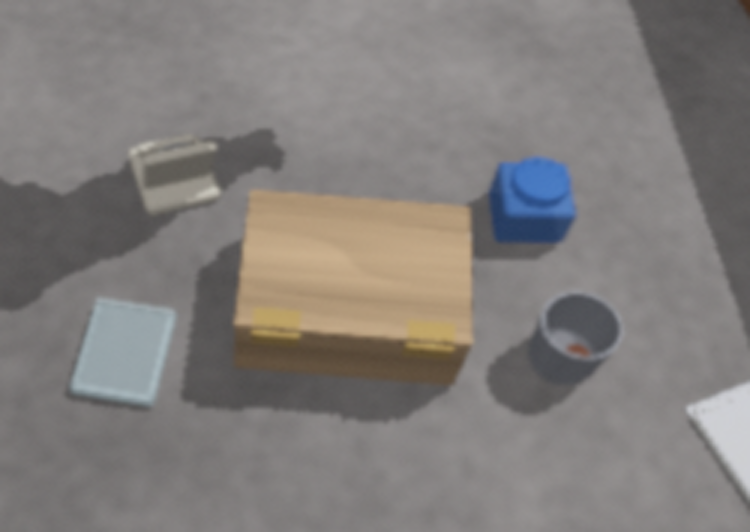

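View pics/t14z.png

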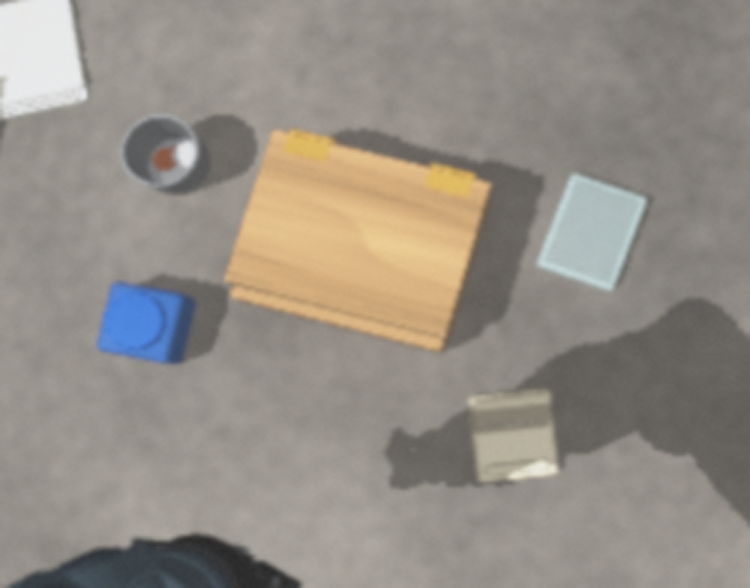

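View pics/w14z.png

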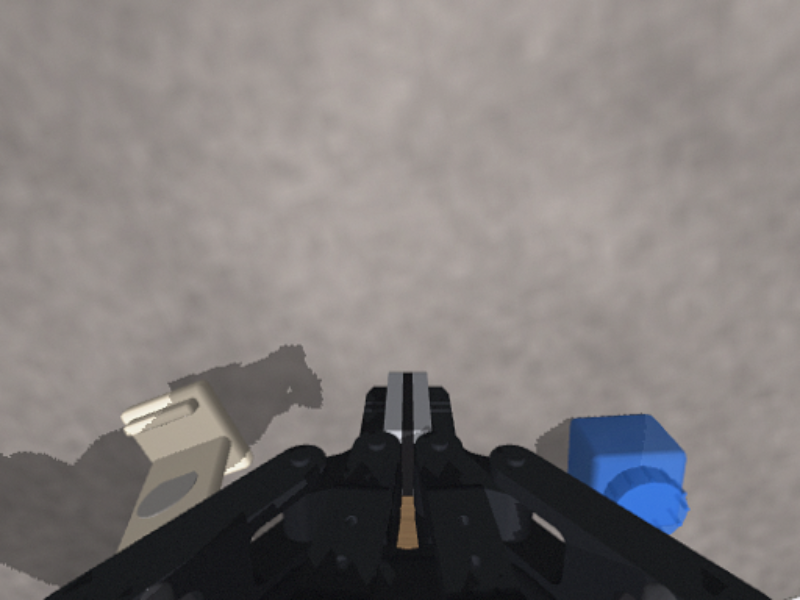

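```bash
python3 -c "
from station import arm
print(arm.job_done())"
```

```text
the job is handed in; nothing more can be done
None
```

I pressed the lid flat and pushed the drawer home, using shut fingers and only pushing. The job was handed in at about 15 s.

**Lid:** I pressed it down from above until it stopped moving, at about 6–7 N. In the wrist and scene views afterwards, its front corners lay where a flat lid should be, within 1–2 px.

**Drawer:** I pushed at the middle of its front with the side of the fingers, at about 2 N while it slid and about 8 N at the hard stop. It stopped within about 1 mm of the expected home position. The top view agreed within about 2 px, roughly 5 mm, so the stop is the better evidence for the 3 mm limit.

**Things around it:** The cup, blue box, cradle and tray show no shift in the pictures. The network estimates before and after agree within about 8 mm in the top view and within 13 mm for all readings.

**Fob:** I last saw it lying in the drawer just after the lid shut, before the drawer push. It cannot be seen with the drawer closed, so I did not confirm it afterwards.

**Disagreement:** The fingertips were about 37 mm higher than the reported tool position. Both the cameras and the contact with the lid showed this, and I allowed for it when placing the fingers for the drawer. If the no-pinch rule is judged from the reported position rather than the real fingertips, the grasp point may have counted as passing through the lid plate on the way down. I could not check this.

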